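# Serve the two-eared dish on a turner

### The arm

A 6-joint arm with a two-finger parallel gripper is mounted at the origin on the work surface. World frame = base frame: x ahead of the robot, y to its left, z up, the work surface at z = 0. Lengths are in m, angles in rad, forces in N, time in s.
With the tool pointing down it reaches from about 0.375 to 0.9 m from the base axis. Payload 3.1 kg.
Tool frame: the origin (TCP) lies where the fingers leave the gripper's body, on its centre line; the fingertips stand 73 mm ahead of it and the grasp point (between the pads) lies 54 mm ahead of it; z points along the fingers, y is the line along which they close (so a half turn about z gives the same grasp; the last joint's range is limited). The gripper opens to 85 mm and grips with 20 to 120 N. Pads are 22 mm wide; open, the fingers measure 114 mm over their backs; the gripper's body (76 mm by 85 mm) begins 54 mm behind the grasp point. The pads swing forward as they close: fully open they stand 13 mm farther back than shut.
Start: joints at [1.099, 0.527, 1.433, -0, 1.181, -0.178], TCP at [0.18, 0.598, 0.304] pointing down, gripper open.
Joint ranges: [-3.08, 3.08], [-0.75, 2.2], [0.22, 2.44], [-1.43, 4.57], [0, 2.65], [-2.85, 2.85]. Speed limits (rad/s): [2.79, 2.79, 3.14, 3.14, 3.14, 3.14].

### API

Orientations are given as a unit quaternion [x, y, z, w].
In Python, from station import manip gives the robot as it stands.
- The arm moves only by the tool step_arm, never from a script. Its argument "moves" is one flat list of numbers, 5 for each row, row after row: the opening, from 0 (shut) to 1 (fully open), then the shift along the world's x, y, z scaled (see below), then the turn about the world's z scaled (see below). In form: [fingers, x, y, z, yaw, fingers, x, y, z, yaw, ...]. A call has 1 to 12 rows; each row is the pose to reach, as a shift and turn from the pose commanded when the call began, turning the shorter way round; what a row does not reach only later rows make up. The controller multiplies each number of a shift by 200 mm and each number of a turn by pi rad. A row lasts 1/8 s, in which the tool goes at most 62.5 mm and 10.7 degrees, less where a joint would pass 70% of its speed; a pose out of reach is approached as far as the arm can. A call with a number of a shift or a turn outside -1 to 1 is refused whole. A call with a gripper value outside its range is refused whole. The fingers move at their own pace and stop on an object; "grip_force" is the grip in N (left out, the last holds). Time passes only in rows, so rows that repeat a pose let the fingers close. It gives the time, the measured TCP pose, the force, the opening and the grip force at its end, in the units of the state.
- manip.sense(): the state, without advancing time (a new reading comes with each control period).
- manip.snapshot(name): name is "scene" or "top"; returns a dict with "color" (384x512x3 uint8, blue, green, red), "z_map" (384x512 float32, m along the optical axis (not along the pixel's ray), 0 where there is no reading), "fovy" (degrees; the focal length in pixels is half the picture's height over the tangent of half this angle, whatever the lens; pixels are square), "cx", "cy" (the principal point, pixels), "k1" (the pictures are not rectified: a ray, as slopes to the right and down, at radius r is drawn at 1 + k1 r^2 times it, then the intrinsics apply), "R" (3x3) and "t" (3): a world point X has camera coordinates R X + t. Camera axes: x right, y down, z forward; pixel columns grow to the right and rows downward; lengths in m; the calibration is good to about 2 mm. A picture is of the moment at which its call begins.
- manip.sign_off(): hands the job in; it is judged then, once.
The state is a dict: "t": time; "q": joint angles; "qd": joint speeds; "tau": joint torques, N m; "tcp_pos": TCP position; "tool_rot": TCP orientation; "force": force on the tool from outside, world axes, zero at the start; "ft_torque": the same for the moment, N m; "finger_gap": opening from 0.0 (shut) to 1.0 (fully open); "gripper_force": force on a finger pad.
Only numpy, scipy, OpenCV 4.12 (cv2) and the standard library are available. Lean on these libraries where they do the work, as an engineer would, in place of code of your own. Each camera call takes 0.05 s, during which the arm holds its last target. There are 200 camera calls.

### The job

The two-eared enamel dish on the wooden pan stand is too hot to touch: take the turner by its handle, slide its blade between the stand's two runners under the dish and lift the dish clear. Carry it level to the guest's place mat, giving it a quarter turn so that its ears point to the mat's two short ends, fork side and knife side, and keep the round croquette lying in the middle of the dish all the way. Finish still holding the dish out on the turner, level and still, about 10 cm above the middle of the mat for the guest to take it by the ears; leave the stand, the tin, the bowl and the jug where they are.

Things in the scene. Friction and masses are not known exactly. Their poses are not given: they have to be found in the camera images.
- turner: Slotted steel turner, dark wooden handle, 269 mm long, 115 g (mostly blade), standing on its flat blade with the handle level in the air. Origin: centre of the blade's underside; x along the blade to its front edge, z up. Blade 115 (x) by 64 (y) by 2 mm. Neck 8 mm round, flat to x = -70, climbing to handle height at x = -88. At the start the blade points roughly to +y, the handle to -y.
- turner_grip (a point): Good place to grip the turner (firmly: blade and dish pull down in front): on the handle's centre line, 122 mm behind the blade's centre and 45 mm above the blade's underside, where the hand stays clear of the dish. The handle is a flat-sided straight bar 22 mm wide (y), 20 mm high (z), from 96 to 211 mm behind the blade's centre. Axes as the turner's.
- stand: Loose wooden pan stand, 0.3 kg, under the dish. Two runners along its x, 130 mm long, 16 wide, 30 high, centred at y = +50 and -50 mm (84 mm clear between), joined by two low dowels at x = +45 and -45 mm, tops 10 mm above the table: 20 mm is free between them and the dish. Origin: centre, on the table. x lies roughly along the table's y, so the blade's way in opens to the robot's right and left.
- dish: Round shallow white enamel dish, dark rim line, about 110 g, on the stand: flat underside 104 mm across, rim 136 mm, 28 mm high; inside a shallow cone (8 degrees) falling to the centre, 4 mm above the underside. Two flat ears at rim height stick out along its +y and -y to 88 mm from the centre; at the start they lie across the runners. Origin: centre of the underside; z up.
- ball_center (a point): Centre of the loose round croquette, a brown ball 36 mm across, about 25 g, lying in the middle of the dish, then 22 mm above the dish's underside.
- mat: Guest's cork place mat fixed on the table, 200 mm (x) by 300 mm (y), 3 mm thick, a fork lying along its short end at -y and a knife along the one at +y. Origin: its centre, on the table. x points away from the robot to the guest, y along the mat's length.
- tin: Closed steel tin of beans with paper label, 74 mm across, 108 mm high; bystander. Origin: centre of the underside.
- bowl: White enamel bowl without ears, 160 mm across, 68 mm high; bystander. Origin: centre of the underside.
- jug: Glass measuring jug with a handle, 108 mm across, 130 mm high; bystander. Origin: centre of the underside.
Not all that is in view belongs to the job. What is shaped like the part that bears ball_center but yellow is not meant. What is shaped like the stand but yellow is not meant.

How it is judged:
On the way:
1. the dish rides on the turner, lifted clear of the stand (contact force between dish and turner above 0.3 N and contact force between dish and stand below 0.05 N and height (world z) of dish above 0.045 m), for 0.2 s.
At the end, for the whole second after the job is handed in: Dish resting on the turner held in the fingers, nothing else carrying it; underside 5 to 18 cm above the table, centre within 5 cm of the mat's, ears within 0.2 rad of the mat's length, tilt under 0.14 rad, at rest (3 cm/s, 0.15 rad/s); croquette within 15 mm of the dish's centre (height (world z) of dish between 0.05 and 0.18 m and horizontal distance between dish and mat below 0.05 m and angle between the y axis of dish and the y axis of mat, either way round below 0.2 rad and angle between dish's own z axis and vertical below 0.14 rad and horizontal distance between ball_center and dish below 0.015 m and distance between ball_center and dish below 0.04 m and contact force between dish and turner above 0.3 N and contact force between the fingers and turner above 1 N and contact force between dish and the arm below 0.1 N and contact force between dish and the fingers below 0.1 N and linear speed of dish below 0.03 m/s and angular speed of dish below 0.15 rad/s); the arm keeps its last pose, push and grip.
It fails at once if the croquette rolls up against the side of the dish or out of it (more than 30 mm from the middle) (horizontal distance between ball_center and dish above 0.03 m).
It fails at once if the dish tips by more than 0.2 rad (angle between dish's own z axis and vertical above 0.2 rad).
It fails at once if the robot itself touches the hot dish (contact force between any of the fingers, the arm and dish above 0.5 N).
It fails at once if the pan stand is shifted by more than 30 mm (distance of stand from where it was at the start of the episode above 0.03 m).
It fails at once if the tin, the bowl or the jug is shifted by more than 20 mm or tipped (distance of any of tin, bowl, jug from where it was at the start of the episode above 0.02 m or angle between any of tin, bowl, jug's own z axis and vertical above 0.3 rad).
It also fails if it takes over 58 s, if anything falls off the work surface, if the arm or the gripper's body presses on something with over 40 N, if the wrist force passes 120 N, or if a joint passes its speed limit or range.

## Working session

There is one attempt and no reset: what is moved stays moved. The work goes in short steps, Python scripts to look and compute and a tool call to move; the robot and the scene stay as the last step left them, time stands still between calls to the robot, and variables do not carry over. Pictures are saved under pics/ and viewed, at most 10 in all, crops included, and the job is handed in when it is done.

Besides the shell and the picture viewer there is one more tool, called after "Call:" in YAML: its name, and indented under it one key for each argument. step_arm: Moves the arm, as the interface text tells. Its arguments: {"type":"object","properties":{"moves":{"type":"array","items":{"type":"number"}},"grip_force":{"type":"number"}},"required":["moves"]}

```bash
mkdir -p pics; cat > h.py <<'E'
import numpy as np, cv2, pickle
from station import manip
def snap(n,f):
    s=manip.snapshot(n); pickle.dump(s,open(f'{f}.pkl','wb')); cv2.imwrite(f'pics/{f}.png',s['color']); return s
def load(f): return pickle.load(open(f'{f}.pkl','rb'))
def K(s):
    f=192/np.tan(np.radians(s['fovy'])/2); return np.array([[f,0,s['cx']],[0,f,s['cy']],[0,0,1]])
def ray(s,uv):
    return np.append(cv2.undistortPoints(np.array([[uv]],float),K(s),np.array([s['k1'],0,0,0.]) )[0,0],1)
def cen(s): return -s['R'].T@s['t']
def onz(s,uv,z):
    d=s['R'].T@ray(s,uv); c=cen(s); return c+d*(z-c[2])/d[2]
def cloud(s):
    H,W=s['z_map'].shape; g=np.stack(np.meshgrid(np.arange(W),np.arange(H)),-1).reshape(-1,1,2).astype(float)
    p=cv2.undistortPoints(g,K(s),np.array([s['k1'],0,0,0.]))[:,0]
    z=s['z_map'].reshape(-1,1); X=np.hstack([p*z,z]); return ((X-s['t'])@s['R']).reshape(H,W,3)
E
python3 - <<'E'
from h import *
for n in('scene','top'):
    s=snap(n,n+'0'); print(n,cen(s),s['R'].round(2).tolist(),s['fovy'],s['k1'])
    cv2.imwrite(f'pics/{n}0b.png',cv2.resize(s['color'],(800,600),interpolation=cv2.INTER_CUBIC))
print(manip.sense())
E
```

```text
scene [ 1.14995965 -0.07197533  0.8001869 ] [[0.1, 0.99, 0.0], [0.76, -0.08, -0.65], [-0.64, 0.07, -0.76]] 53.94961668429434 -0.08085009390453568
top [0.49163003 0.03209334 1.08431314] [[-0.0, -1.0, 0.03], [-1.0, -0.0, -0.04], [0.04, -0.03, -1.0]] 51.89956940539315 -0.0008099386712858639
{'t': 0.1, 'q': array([ 1.09953064e+00,  5.28385101e-01,  1.43376680e+00, -5.03604512e-05,
        1.18139944e+00, -1.78494044e-01]), 'qd': array([ 0.00064771, -0.00260153, -0.00092466, -0.0004071 ,  0.00055228,
        0.00083081]), 'tau': array([-2.15891114e-04, -4.43308926e+01, -1.78584301e+01, -2.29879943e-04,
        3.86379237e-03, -6.83577312e-06]), 'tcp_pos': array([0.1801267 , 0.59795781, 0.30302637]), 'tool_rot': array([ 1.45854018e-01,  9.89305638e-01, -9.35544298e-04, -2.90533250e-04]), 'force': array([-0.44347285, -0.26967827, -0.12425551]), 'ft_torque': array([-0.01301101, -0.00428759,  0.03618606]), 'gripper_force': 0.0, 'finger_gap': 0.9959954308183098}
```

View pics/scene0b.png

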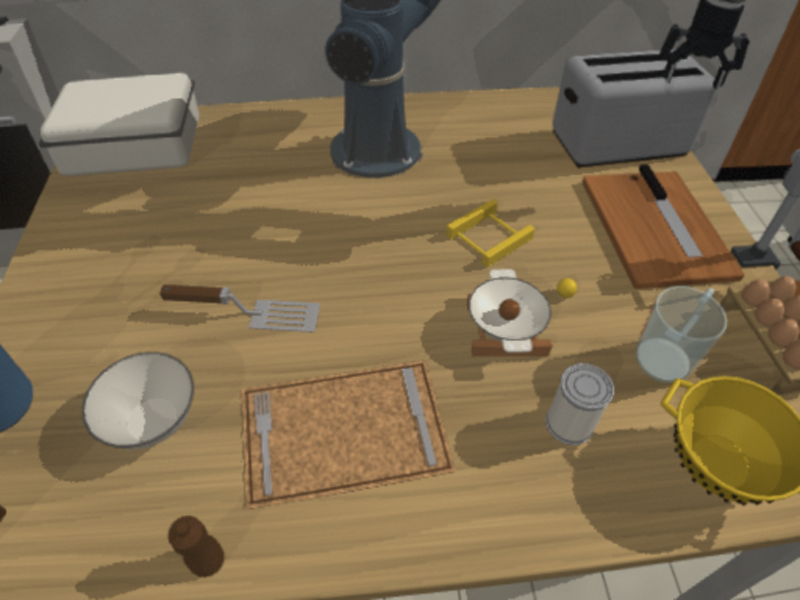

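View pics/top0b.png

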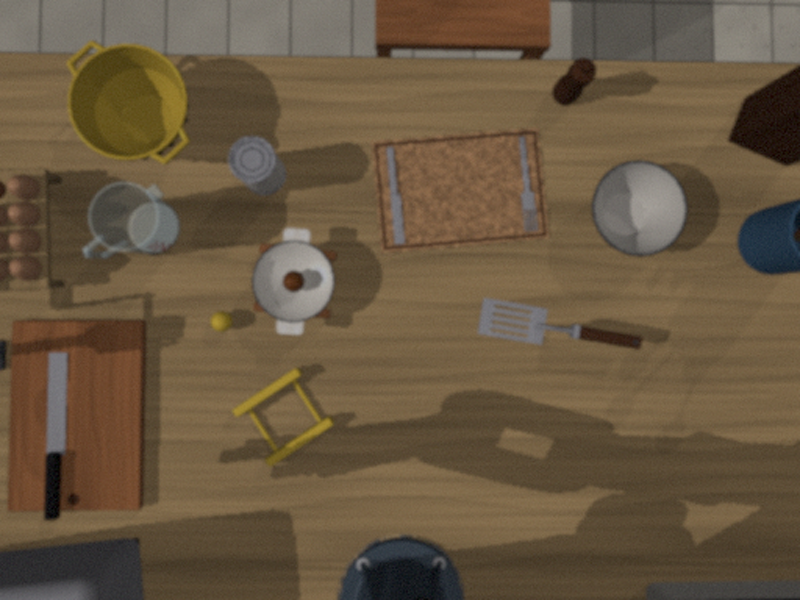

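The white eared dish, scale (293,281) in the top view, stands on the brown stand. The other candidates are yellow: the stand at (283,415), the ball at (221,321) and the pot at (127,100). So the white dish with the brown ball is the one meant. I'll confirm with a crop and measure.

```bash
python3 - <<'E'
from h import *
s=load('top0'); a=s['color'][140:220,145:225]; b=s['color'][180:230,295:415]
r=lambda i,k:cv2.resize(i,None,fx=k,fy=k,interpolation=cv2.INTER_CUBIC)
a=r(a,6); b=r(b,6) 
cv2.imwrite('pics/c1.png',a); cv2.imwrite('pics/c2.png',b)
E
```

```text
(no output)
```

View pics/c1.png

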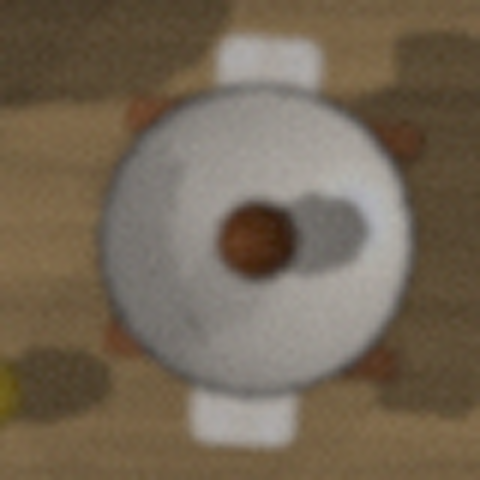

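View pics/c2.png

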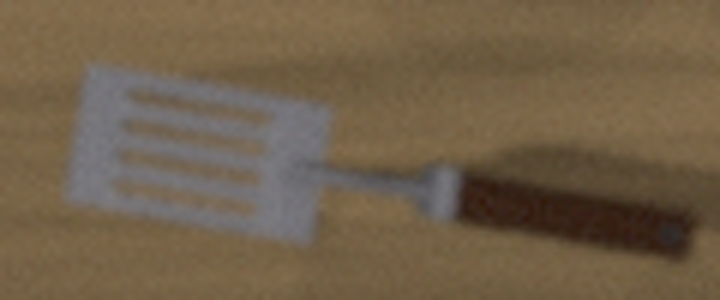

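Crop 1 confirms it: white dish centred near (256,240), brown ball in the middle, ears at (270,60) and (243,418), and four brown runner ends. In crop 2 the turner blade's corners are (90,65), (330,105), (310,245), (66,203), and the handle runs from (462,195) to (692,236).

```bash
python3 - <<'E'
from h import *
s=load('top0')
A=lambda p,o:((p[0]+.5)/6-.5+o[0],(p[1]+.5)/6-.5+o[1])
a=lambda p,z:onz(s,A(p,(145,140)),z); b=lambda p,z:onz(s,A(p,(295,180)),z); m=lambda p,z:onz(s,((p[0]+.5)/1.5625-.5,(p[1]+.5)/1.5625-.5),z)
ang=lambda v:np.degrees(np.arctan2(v[1],v[0]))
e1,e2=a((270,60),.056),a((243,418),.056)
print('ears',e1,e2,(e1+e2)/2,ang(e1-e2))
print('rim',a((256,240),.058),'ball',a((256,240),.052), 'rim LRTB',a((101,240),.058),a((413,240),.058),a((258,86),.058),a((256,396),.058))
r=[a(p,.03) for p in((128,112),(423,140),(104,342),(396,368))]
print('runners ends',r,np.mean(r,0),ang(r[0]-r[1]),ang(r[2]-r[3]))
c=[b(p,.002) for p in((90,65),(330,105),(310,245),(66,203))]
print('blade',np.mean(c,0),ang(c[0]-c[1]),ang(c[3]-c[2]),np.linalg.norm(c[0]-c[1]),np.linalg.norm(c[0]-c[3]))
h1,h2=b((462,195),.055),b((692,236),.055); print('handle',h1,h2,ang(h1-h2),np.linalg.norm(h1-h2))
q=[m(p,.003) for p in((376,145),(536,131),(546,234),(385,248))]
print('mat',np.mean(q,0),ang(q[0]-q[1]),ang(q[3]-q[2]),np.linalg.norm(q[0]-q[1]),np.linalg.norm(q[0]-q[3]))
C=cloud(s); Z=C[...,2]
rr=Z[140:220,145:225]
P=C[140:220,145:225].reshape(-1,3); k=P[:,2]>.05
print('rim cloud n',k.sum(),P[k].min(0),P[k].max(0))
P=C[175:235,290:420].reshape(-1,3); k=(P[:,2]>.035)&(P[:,2]<.08)
v=P[k]; print('handle cloud',k.sum(),v.mean(0),np.percentile(v[:,2],[10,50,90])); u=np.linalg.svd(v[:,:2]-v[:,:2].mean(0))[2][0]; print(u, np.ptp((v[:,:2]-v[:,:2].mean(0))@u))
from scipy.spatial.transform import Rotation as R
st=manip.sense(); print(R.from_quat(st['tool_rot']).as_matrix().round(3))
E
```

```text
ears [0.62257713 0.17512431 0.056     ] [0.46744505 0.18565416 0.056     ] [0.54501109 0.18038924 0.056     ] -3.8830880861743604
rim [0.54421644 0.18032927 0.058     ] ball [0.54452387 0.18119588 0.052     ] rim LRTB [0.54412788 0.24678855 0.058     ] [0.54430658 0.11273075 0.058     ] [0.61099316 0.17993976 0.058     ] [0.47694375 0.17985484 0.058     ]
runners ends [array([0.60246601, 0.24130305, 0.03      ]), array([0.5903503 , 0.11068218, 0.03      ]), array([0.50042515, 0.250889  , 0.03      ]), array([0.48889471, 0.12220255, 0.03      ])] [0.54553404 0.18126919 0.03      ] 84.7007063131881 84.87990850035195
blade [ 0.47655834 -0.19746905  0.002     ] 80.59716978126873 80.2088766385706 0.11250380050416828 0.06426916646719093
handle [ 0.45945256 -0.30200044  0.055     ] [ 0.44134128 -0.40383846  0.055     ] 79.91572688031857 0.10343597198036268
mat [ 0.71009021 -0.10748572  0.003     ] 95.5451036753606 95.164196625565 0.2871605259092976 0.1837379915635946
rim cloud n 1067 [0.45758911 0.03209334 0.05000306] [0.63207812 0.24598511 1.08431314]
handle cloud 402 [ 0.45110278 -0.34226882  0.05407261] [0.05165357 0.05468632 0.05734216]
[0.17650655 0.98429947] 0.13133845302174246
[[-0.957  0.289 -0.001]
 [ 0.289  0.957 -0.002]
 [ 0.    -0.002 -1.   ]]
```

Call:
step_arm:
  moves: [1,1,-1,0,-0.23,1,1,-1,0,-0.23,1,1,-1,0,-0.23,1,1,-1,0,-0.23,1,1,-1,0,-0.23]

```text
t: 0.72
tcp_pos: [0.3822, 0.396, 0.3036]
tool_rot: [0.488, 0.873, -0.0, 0.0]
force: [-0.4, 0.7, 0.2]
finger_gap: 0.997
gripper_force: 0.0
```

Call:
step_arm:
  moves: [1,0.5,-1,0,-0.23,1,0.5,-1,0,-0.23,1,0.5,-1,0,-0.23,1,0.5,-1,0,-0.23]

```text
t: 1.23
tcp_pos: [0.4813, 0.1958, 0.3037]
tool_rot: [0.766, 0.643, -0.0, 0.0]
force: [-0.1, 0.9, 0.7]
finger_gap: 0.998
gripper_force: 0.0
```

Call:
step_arm:
  moves: [1,0,-1,-0.2,0,1,0,-1,-0.2,0,1,0,-1,-0.2,0,1,0,-1,-0.2,0]

```text
t: 1.72
tcp_pos: [0.48, -0.0046, 0.2631]
tool_rot: [0.765, 0.644, -0.001, -0.001]
force: [-0.5, 0.8, 1.4]
finger_gap: 1.0
gripper_force: 0.0
```

Call:
step_arm:
  moves: [1,-0.1,-1,-0.2,0,1,-0.1,-1,-0.2,0,1,-0.1,-1,-0.2,0,1,-0.1,-1,-0.2,0,1,-0.1,-1,-0.2,0]

```text
t: 2.35
tcp_pos: [0.4603, -0.2016, 0.2236]
tool_rot: [0.764, 0.645, 0.0, -0.001]
force: [-0.1, -0.4, -0.3]
finger_gap: 1.0
gripper_force: 0.0
```

Call:
step_arm:
  moves: [1,-0.02,-0.58,-0.2,0,1,-0.02,-0.58,-0.2,0,1,-0.02,-0.58,-0.4,0,1,-0.02,-0.58,-0.55,0,1,-0.02,-0.58,-0.625,0,1,-0.02,-0.58,-0.625,0]
  grip_force: 120

```text
t: 3.1
tcp_pos: [0.4567, -0.3158, 0.0985]
tool_rot: [0.763, 0.646, 0.0, -0.001]
force: [-0.2, -0.1, 0.5]
finger_gap: 0.997
gripper_force: 0.0
```

```bash
python3 - <<'E'
from h import *
s=snap('top','top1'); a=cv2.resize(s['color'][170:240,290:410],None,fx=6,fy=6,interpolation=cv2.INTER_CUBIC)
q=snap('scene','sc1')['color'][130:250,80:240]
b=cv2.resize(q,(240*2,180*2),interpolation=cv2.INTER_CUBIC)
cv2.imwrite('pics/g1.png',b); print(manip.sense()['tcp_pos'],manip.sense()['force'])
E
```

```text
[ 0.45723254 -0.31708084  0.09988232] [-0.28836669 -0.86754699 -0.00956013]
```

View pics/g1.png

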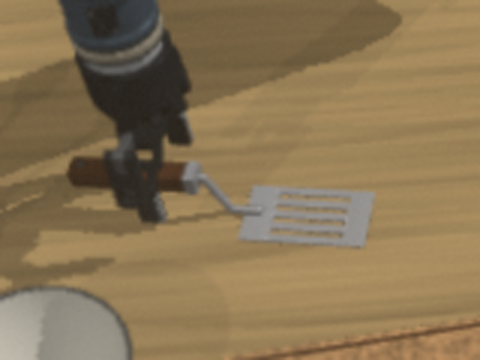

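The fingers straddle the handle near (140,185) in the crop, just behind the ferrule. Next I close firmly.

Call:
step_arm:
  moves: [0,0,0,0,0,0,0,0,0,0,0,0,0,0,0,0,0,0,0,0,0,0,0,0,0,0,0,0,0,0,0,0,0,0,0,0,0,0,0,0]
  grip_force: 120

```text
t: 4.2
tcp_pos: [0.4564, -0.3179, 0.0992]
tool_rot: [0.764, 0.646, -0.0, 0.0]
force: [-1.0, -0.6, 5.7]
finger_gap: 0.233
gripper_force: 117.3
```

Call:
step_arm:
  moves: [0,0,0,0.05,0,0,0,0,0.15,0,0,0,0,0.25,0.0,0,0,0,0.35,0.0125,0,0,0,0.4,0.025,0,0,0,0.4,0.025,0,0,0,0.4,0.025]

```text
t: 5.08
tcp_pos: [0.456, -0.3173, 0.1785]
tool_rot: [0.738, 0.675, -0.0, -0.001]
force: [-1.0, 0.8, -1.5]
finger_gap: 0.231
gripper_force: 117.4
```

```bash
python3 - <<'E'
from h import *
st=manip.sense(); print(st['tcp_pos'],st['tool_rot'],st['force'])
s=snap('top','top2'); C=cloud(s)
cv2.imwrite('pics/t2.png',cv2.resize(s['color'][165:235,290:410],None,fx=6,fy=6,interpolation=cv2.INTER_CUBIC))
P=C.reshape(-1,3); t=st['tcp_pos']; 
y=np.radians(84.8); ux=np.array([np.cos(y),np.sin(y)]); uy=np.array([-ux[1],ux[0]])
g=t[:2]
d=P[:,:2]-g; u=d@ux; v=d@uy
k=(abs(v)<.05)&(u>.05)&(u<.2)&(P[:,2]>.04)&(P[:,2]<.2)
A=np.c_[u[k],v[k],np.ones(k.sum())]
m=(u[k]>.075); 
print(k.sum(), 'u',u[k].min(),np.percentile(u[k],[1,99]),'v',np.percentile(v[k],[1,50,99]))
for _ in range(5):
    c=np.linalg.lstsq(A[m],P[k][m,2],rcond=None)[0]; r=P[k][:,2]-A@c; m=(abs(r)<.006)&(u[k]>.07)
print('plane',c,m.sum(),'z at .122',c@[.122,0,1],'rms',r[m].std(),'u',np.percentile(u[k][m],[0,100]),'v',np.percentile(v[k][m],[0,100]))
E
```

```text
[ 0.45604785 -0.31725022  0.17845192] [ 7.37892502e-01  6.74918017e-01 -2.72227115e-05 -5.70592011e-04] [-0.97495217  0.79459403 -1.47039768]
898 u 0.050406042784886904 [0.05613145 0.17833974] v [-0.03054911  0.00107611  0.03229548]
plane [0.00077247 0.00289283 0.08082425] 812 z at .122 0.08091849614162387 rms 0.0018427964702565957 u [0.0700518  0.17954765] v [-0.03116328  0.03296905]
```

View pics/t2.png

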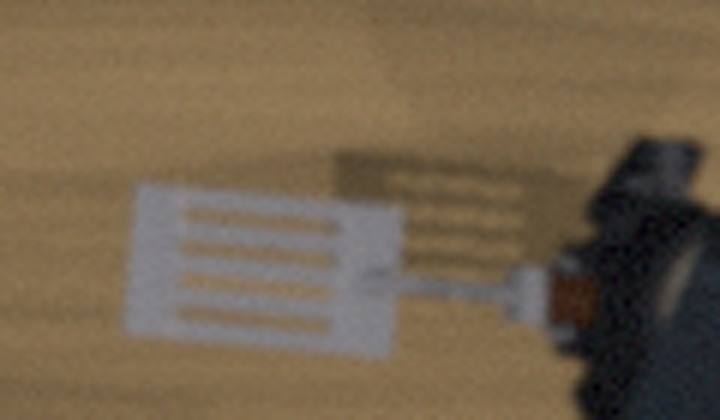

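Call:
step_arm:
  moves: [0,0.03,0.1,0,0,0,0.09,0.3,0,0,0,0.155,0.5,0,0,0,0.22,0.7,-0.05,0,0,0.28,0.9,-0.15,0,0,0.31,1,-0.25,0,0,0.31,1,-0.305,0,0,0.31,1,-0.305,0,0,0.31,1,-0.305,0]

```text
t: 6.25
tcp_pos: [0.5185, -0.1184, 0.1183]
tool_rot: [0.738, 0.675, 0.0, 0.0]
force: [-0.8, 0.2, -2.0]
finger_gap: 0.236
gripper_force: 117.4
```

```bash
cat > blade.py <<'E'
from h import *
def blade(f,deg,ur=(.075,.2)):
    st=manip.sense(); s=snap('top',f); P=cloud(s).reshape(-1,3); t=st['tcp_pos']; q=st['tool_rot']
    y=np.radians(deg); ux=np.array([np.cos(y),np.sin(y)]); uy=np.array([-ux[1],ux[0]])
    d=P[:,:2]-t[:2]; u=d@ux; v=d@uy; z0=t[2]-.0975
    k=(abs(v)<.04)&(u>ur[0])&(u<ur[1])&(abs(P[:,2]-z0)<.01)
    print('tcp',t.round(4),'turner yaw',np.degrees(np.arctan2(q[1]**2-q[0]**2,2*q[0]*q[1]))+90,'F',st['force'].round(2))
    A=np.c_[u[k],v[k],np.ones(k.sum())]; c=np.linalg.lstsq(A,P[k,2],rcond=None)[0]
    print('top plane',c.round(4),'z@.122',c@[.122,0,1],'u',u[k].min(),u[k].max(),'v',v[k].min(),v[k].max(),k.sum())
    return s
E
python3 - <<'E'
from blade import *
s=blade('top3',84.8)
a=cv2.resize(s['color'][130:230,140:300],None,fx=5,fy=5,interpolation=cv2.INTER_CUBIC); cv2.imwrite('pics/t3.png',a)
s=snap('scene','sc3'); cv2.imwrite('pics/s3.png',cv2.resize(s['color'][150:250,190:370],None,fx=4,fy=4,interpolation=cv2.INTER_CUBIC))
E
```

```text
tcp [ 0.5185 -0.1184  0.1183] turner yaw 84.85555594326024 F [-0.83  0.24 -1.95]
top plane [-0.0044  0.0076  0.0211] z@.122 0.020578806058954596 u 0.07522122348311899 0.17867891390279225 v -0.03154640463405585 0.032586391291818124 694
```

View pics/s3.png

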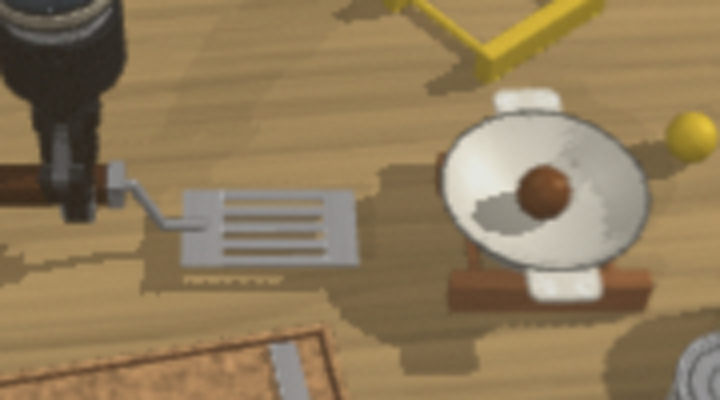

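The blade is level, in line, and 18 mm above the table. Now I slide it in.

Call:
step_arm:
  moves: [0,0.003,0.04,-0.003,0,0,0.01,0.11,-0.003,0,0,0.018,0.2,-0.003,0,0,0.026,0.29,-0.003,0,0,0.034,0.38,-0.003,0,0,0.042,0.47,-0.003,0,0,0.047,0.52,-0.003,0,0,0.047,0.52,-0.003,0]

```text
t: 7.35
tcp_pos: [0.5278, -0.0128, 0.1173]
tool_rot: [0.737, 0.676, -0.0, 0.0]
force: [0.0, 0.2, -1.0]
finger_gap: 0.238
gripper_force: 117.4
```

Call:
step_arm:
  moves: [0,0.003,0.03,0,0,0,0.009,0.1,0,0,0,0.016,0.18,0,0,0,0.023,0.25,0,0,0,0.03,0.32,0,0,0,0.033,0.36,0,0,0,0.033,0.365,0,0,0,0.033,0.365,0,0]

```text
t: 8.35
tcp_pos: [0.5343, 0.0593, 0.1173]
tool_rot: [0.738, 0.675, -0.0, 0.0]
force: [-0.4, 0.1, -1.1]
finger_gap: 0.236
gripper_force: 117.4
```

```bash
python3 - <<'E'
from blade import *
s=blade('top4',84.8,(.04,.06))
cv2.imwrite('pics/t4.png',cv2.resize(s['color'][140:220,145:265],None,fx=6,fy=6,interpolation=cv2.INTER_CUBIC))
E
```

```text
tcp [0.5343 0.0593 0.1173] turner yaw 84.92616744672212 F [-0.37  0.12 -1.1 ]Traceback (most recent call last):
  File "<stdin>", line 2, in <module>
  File "blade.py", line 9, in blade
    print('top plane',c.round(4),'z@.122',c@[.122,0,1],'u',u[k].min(),u[k].max(),'v',v[k].min(),v[k].max(),k.sum())
                                                           ~~~~~~~~^^
    return umr_minimum(a, axis, None, out, keepdims, initial, where)
ValueError: zero-size array to reduction operation minimum which has no identity
```

Call:
step_arm:
  moves: [0,0,0,0.01,0,0,0,0,0.02,0,0,0,0,0.03,0,0,0,0,0.04,0,0,0,0,0.05,0,0,0,0,0.06,0,0,0,0,0.07,0,0,0,0,0.08,0,0,0,0,0.09,0,0,0,0,0.1,0,0,0,0,0.1,0,0,0,0,0.1,0]

```text
t: 9.9
tcp_pos: [0.5343, 0.0594, 0.1373]
tool_rot: [0.738, 0.675, -0.0, -0.0]
force: [0.2, -0.7, -2.6]
finger_gap: 0.237
gripper_force: 117.3
```

```bash
cat > dish.py <<'E'
from h import *
from scipy.optimize import least_squares
def dish(f,guess,zr,view='top'):
    s=snap(view,f); st=manip.sense(); C=cloud(s); P=C.reshape(-1,3); col=s['color'].reshape(-1,3).astype(int)
    d=np.hypot(*(P[:,:2]-guess).T)
    white=(col.min(1)>105)&(np.ptp(col,axis=1)<35)
    # ears: white pixels beyond rim
    k=(d>.071)&(d<.1)&(abs(P[:,2]-zr)<.02)&white
    q=P[k]; e=q[:,:2]-q[:,:2].mean(0); u=np.linalg.svd(e,full_matrices=False)[2][0]
    side=e@u>0; a,b=q[side].mean(0),q[~side].mean(0)
    n=(a-b); n=n if n[1]<0 else -n
    print('ears',k.sum(),a.round(4),b.round(4),'mid',((a+b)/2).round(4),'dish y dir deg',np.degrees(np.arctan2(n[1],n[0])),'tilt along ears',np.degrees(np.arcsin(n[2]/np.linalg.norm(n))))
    k=(d<.05)&(abs(P[:,2]-zr+.01)<.03)&white   # inner cone
    A=lambda p:p[2]+np.tan(np.radians(8))*np.hypot(P[k,0]-guess[0],P[k,1]-guess[1])+p[0]*(P[k,0]-guess[0])+p[1]*(P[k,1]-guess[1])
    r=least_squares(lambda p:A(p)-P[k,2],[0,0,zr-.024],loss='soft_l1',f_scale=.002)
    print('cone slope xy',r.x[:2].round(4),'underside z',r.x[2]-.004)
    brown=(col[:,2]>col[:,0]+25)&(d<.04)&(P[:,2]>zr-.035)
    B=P[brown]; print('ball px',brown.sum(),'center est',B.mean(0).round(4),'top z',B[:,2].max())
    print('tcp',st['tcp_pos'].round(4),'F',st['force'].round(2),'t',st['t'])
    return s
E
python3 - <<'E'
from dish import *
s=dish('top5',[.545,.18],.066)
cv2.imwrite('pics/s5.png',cv2.resize(snap('scene','sc5')['color'][150:250,230:390],None,fx=5,fy=5,interpolation=cv2.INTER_CUBIC))
E
```

```text
ears 181 [0.4669 0.1961 0.0688] [0.623  0.1765 0.0688] mid [0.5449 0.1863 0.0688] dish y dir deg -7.167217304509911 tilt along ears 0.0047346875417131895
cone slope xy [ 0.0016 -0.0639] underside z 0.0418494997027485
ball px 123 center est [0.5437 0.1853 0.0771] top z 0.08525667623885104
tcp [0.5343 0.0594 0.1373] F [-0.42 -0.87 -2.9 ] t 9.95
```

View pics/s5.png

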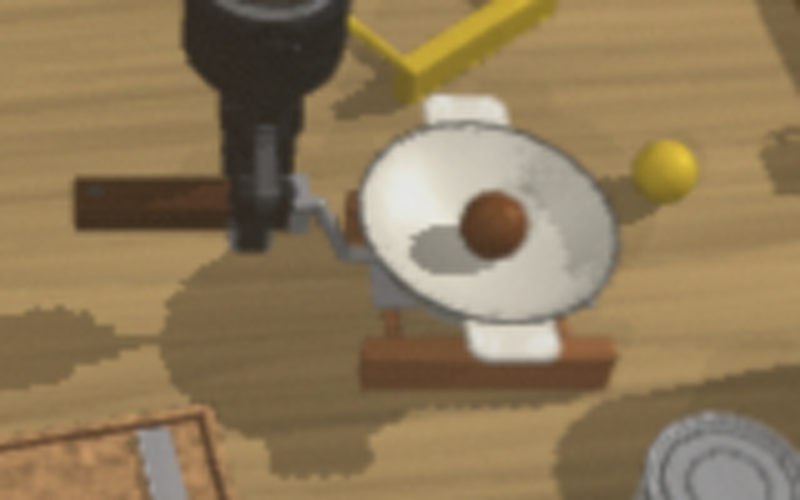

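The dish is off the stand, with the full weight (about 1.5 N) on the turner. It leans about 0.06 rad towards the front and the ball is centred. I raise it further and check that the tilt isn't creeping.

Call:
step_arm:
  moves: [0,0,0,0.01,0,0,0,0,0.03,0,0,0,0,0.06,0,0,0,0,0.09,0,0,0,0,0.12,0,0,0,0,0.15,0,0,0,0,0.18,0,0,0,0,0.21,0,0,0,0,0.24,0,0,0,0,0.27,0,0,0,0,0.29,0,0,0,0,0.3,0]

```text
t: 11.5
tcp_pos: [0.5344, 0.0594, 0.1976]
tool_rot: [0.738, 0.675, 0.0, 0.0]
force: [-0.3, 0.7, -3.0]
finger_gap: 0.234
gripper_force: 117.4
```

```bash
python3 - <<'E'
from dish import *
dish('top6',[.545,.184],.13)
E
```

```text
ears 206 [0.4663 0.1969 0.1291] [0.623  0.1761 0.1295] mid [0.5447 0.1865 0.1293] dish y dir deg -7.543680246979499 tilt along ears 0.15833599238189847
cone slope xy [ 0.0002 -0.0369] underside z 0.10189379153865714
ball px 142 center est [0.5437 0.1848 0.1377] top z 0.1459211180101241
tcp [0.5345 0.0594 0.1977] F [ 0.34  0.46 -3.17] t 11.55
```

Call:
step_arm:
  moves: [0,0.002,-0.007,0,-0.0033,0,0.006,-0.021,0,-0.0098,0,0.011,-0.041,0,-0.0197,0,0.019,-0.069,0,-0.0328,0,0.026,-0.097,0,-0.0459,0,0.034,-0.124,0,-0.059,0,0.041,-0.152,0,-0.0721,0,0.049,-0.179,0,-0.0852,0,0.056,-0.207,0,-0.0983,0,0.064,-0.235,0,-0.1114,0,0.071,-0.262,0,-0.1245,0,0.079,-0.29,0,-0.1376]

```text
t: 13.05
tcp_pos: [0.5502, 0.001, 0.1973]
tool_rot: [0.866, 0.5, -0.0, -0.0]
force: [0.1, 0.6, -2.8]
finger_gap: 0.236
gripper_force: 117.3
```

Call:
step_arm:
  moves: [0,0.0075,-0.0276,0,-0.0131,0,0.015,-0.0552,0,-0.0262,0,0.0225,-0.0828,0,-0.0393,0,0.03,-0.1104,0,-0.0524,0,0.0375,-0.138,0,-0.0655,0,0.045,-0.1656,0,-0.0786,0,0.0525,-0.1932,0,-0.0917,0,0.06,-0.2208,0,-0.1048,0,0.0675,-0.2484,0,-0.1179,0,0.075,-0.276,0,-0.131,0,0.0825,-0.3036,0,-0.1441,0,0.09,-0.331,0,-0.157]

```text
t: 14.55
tcp_pos: [0.5682, -0.0652, 0.1973]
tool_rot: [0.962, 0.273, -0.0, -0.0]
force: [0.4, 0.1, -2.9]
finger_gap: 0.233
gripper_force: 117.3
```

Call:
step_arm:
  moves: [0,0.0075,-0.0276,0,-0.0131,0,0.015,-0.0552,0,-0.0262,0,0.0225,-0.0828,0,-0.0393,0,0.03,-0.1104,0,-0.0524,0,0.0375,-0.138,0,-0.0655,0,0.045,-0.1656,0,-0.0786,0,0.0525,-0.1932,0,-0.0917,0,0.06,-0.2208,0,-0.1048,0,0.0675,-0.2484,0,-0.1179,0,0.073,-0.269,0,-0.1277,0,0.077,-0.283,0,-0.1343,0,0.079,-0.29,0,-0.1376]

```text
t: 16.05
tcp_pos: [0.584, -0.123, 0.1973]
tool_rot: [0.998, 0.062, -0.0, -0.0]
force: [-1.1, -0.0, -2.3]
finger_gap: 0.233
gripper_force: 117.4
```

Call:
step_arm:
  moves: [0,0,0,0,0,0,0,0,0,0,0,0,0,0,0,0,0,0,0,0]

```text
t: 16.55
tcp_pos: [0.5839, -0.1227, 0.1973]
tool_rot: [0.998, 0.062, -0.0, -0.0]
force: [-1.0, 0.0, -2.6]
finger_gap: 0.233
gripper_force: 117.4
```

```bash
python3 - <<'E'
from dish import *
s=dish('top7',[.71,-.107],.13)
cv2.imwrite('pics/t7.png',cv2.resize(s['color'][60:200,210:370],None,fx=4,fy=4,interpolation=cv2.INTER_CUBIC))
E
```

```text
ears 257 [ 0.7162 -0.1858  0.1293] [ 0.6931 -0.0307  0.1296] mid [ 0.7046 -0.1082  0.1294] dish y dir deg -81.52818149626772 tilt along ears -0.14138147396571335
cone slope xy [-0.0255  0.004 ] underside z 0.10167398094490404
ball px 142 center est [ 0.7064 -0.1056  0.1368] top z 0.14462260806387142
tcp [ 0.584  -0.1227  0.1973] F [-0.77  0.43 -2.3 ] t 16.6
```

View pics/t7.png

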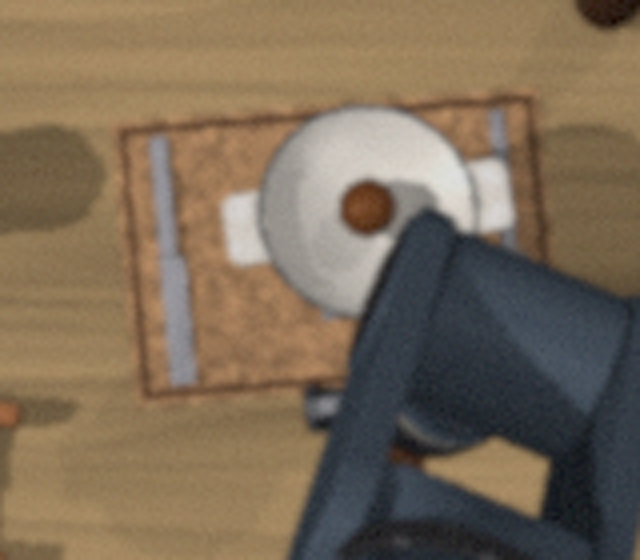

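The dish is over the mat. Its ears, at (245,228) and (492,195) in the crop, are within about 3° of the mat's length. The centre is about 5 mm off, the ball sits in the middle and the underside is at 0.10 m. I hand it in.

```bash
python3 -c "
from station import manip
print(manip.sign_off())"
```

```text
the job is handed in; nothing more can be done
None
```

I handed the job in at about 16.6 s, and no pass/fail verdict came back: the turner holds the dish still about 10 cm above the mat, roughly 5 mm off its centre, ears within about 3° of its length, tilt about 0.03 rad by my last measurement, the croquette near the middle.

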